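Seat the spool cap and hold back the tape tensioner

TASK

On the tape unwinder, first press the roll's retaining cap down until it is fully home on the spindle. Then push the sprung tensioner arm (its upright black post is the handle) away from the tape roll until it is well past its ratchet click, as far as its rubber stop pin if you like, and hold it there so that a colleague can thread the tape: it springs back if let go, so finish with the gripper still holding the arm back. Leave the block, vial and marker beside the unwinder where they are.

Things in the scene. Friction and masses are not known exactly. Their poses are not given: they have to be found in the camera images.
- unwinder: tape unwinder, a 144 (x) x 210 (y) mm aluminium plate on four feet, fixed to the worktop; its top face is 10 mm above the worktop. Origin: on the worktop under its centre; x, y along its edges, z up. At (0, 55) mm stands the tan tape roll (69 mm across, top at 29 mm) under the cap, at (48, -79) mm a grey pawl block (43 mm high), at (-37, -57) mm the rubber-sleeved stop pin (10 mm across).
- cap_top (a point): centre of the top of the grey retaining cap: a knurled button 30 mm across and 10 mm high on a flange 60 mm across and 4 mm thick. It stands up to 12 mm proud of the roll at the start; fully home its top is 43.5 mm above the worktop.
- hub_cap (a joint): how far the cap is pushed down, m: starts at 0 to 0.005, 0.012 is fully home against a hard stop. It slides stiffly (about 5 N) and stays where it is left.
- post_point (a point): point on the axis of the arm's upright black post, 65 mm above the worktop. The post is 14 mm across, 118 mm from the arm's pivot, and is free from 25 mm above the worktop up to its top at 85 mm.
- pivot_point (a point): point on the vertical pivot axis of the arm, 60 mm above the worktop. The pivot pin's top is 48 mm above the worktop. Seen from above, the arm swings counterclockwise about it as it leaves the roll. Mind the fixed boom camera that hangs over the worktop right of the unwinder (at about y = -0.16 m, from x = 0.6 m on): pass in front of it.
- tension_arm (a joint): swing of the sprung arm, rad: 0 at rest with its white roller against the roll, 0.40 where the pawl tops its tooth (the click), 0.75 at its stop; well past means over 0.5. Its spring always drives it back to 0: the push at the post is 3 N at first, rises to 6 N before the click (near 0.25), falls to 3 N behind it (near 0.6) and is 6 N near the stop.
- block_mid (a point): centre of a loose steel block, 45 x 60 x 34 mm, left of the plate: bystander.
- vial_mid (a point): centre of a loose upright white vial with a white cap, 22 mm across, 52 mm high, behind the plate: bystander.
- marker_mid (a point): centre of a loose lying white marker pen with a black cap, 135 mm long, 13 mm thick, behind the plate: bystander.

How it is judged:
On the way, in this order (a step that is already met when the one before it is completed fails the run):
1. the cap is pressed fully home while the arm is still at rest (value of joint hub_cap above 0.0102 m and value of joint tension_arm below 0.1 rad), for 0.1 s.
2. the fingers have pushed the arm past its click (value of joint tension_arm above 0.5 rad and contact force between the fingers and tension_arm above 1 N), for 0.2 s.
At the end, for the whole second after the job is handed in: The cap is home within 1.8 mm, and the fingers, pressing on the arm with more than 1 N, keep it beyond 0.5 rad (click at 0.40, stop at 0.75) through the last second (all of step 2 and value of joint hub_cap above 0.0102 m); the arm keeps its last pose, push and grip.
It fails at once if the block, vial or marker is moved by more than 25 mm (distance of any of block_mid, vial_mid, marker_mid from where it was at the start of the episode above 0.025 m).
It fails at once if the vial is knocked over (angle between vial_mid's own z axis and vertical above 0.7 rad).
It also fails if it takes over 45 s, if anything falls off the work surface, if the arm or the gripper's body presses on something with over 40 N, if the wrist force passes 120 N, or if a joint passes its speed limit or range.

ROBOT

A 7-joint arm with a two-finger parallel gripper is mounted at the origin on a cart in front of the work surface, level with it; the furniture and walls round the work are solid. World frame = base frame: x ahead of the robot, y to its left, z up, the work surface at z = 0. Lengths are in m, angles in rad, forces in N, time in s.
With the tool pointing down it reaches from about 0.4 to 0.875 m from the base axis. Payload 19.3 kg.
Tool frame: the origin (TCP) lies midway between the tips of the shut fingers; the grasp point (between the pads) lies 19 mm behind it; x points along the fingers, y is the direction in which the jaws open and shut, and the axes are right-handed (so a half turn about x gives the same grasp; the last joint's range is limited). The gripper opens to 85 mm and grips with 20 to 120 N. Pads are 22 mm wide; open, the fingers measure 114 mm over their backs; the gripper's body (76 mm by 85 mm) begins 54 mm behind the grasp point. The pads swing forward as they close: fully open they stand 13 mm farther back than shut.
Start: joints at [1.227, 0.521, -0.036, 1.599, 0.021, 1.021, -0.113], TCP at [0.169, -0.602, 0.197] pointing down, gripper open.
Joint ranges: [-2.91, 2.91], [-0.3, 2.13], [-1.5, 1.42], [0.17, 2.43], [-1.26, 4.41], [0.16, 1.93], [-2.52, 2.52]. Speed limits (rad/s): [1.89, 1.89, 2.39, 2.39, 3.01, 3.01, 3.01].

INTERFACE

Orientations are given as [roll, pitch, yaw] about the fixed x, y, z axes, in that order (R = Rz(yaw) Ry(pitch) Rx(roll)).
In Python, from workcell import telemetry, vision, workorder gives the robot as it stands. The module is installed in compiled form; this text tells all that it offers.
- The arm moves only by the tool play_rows, never from a script. Its argument "deltas" is a list of rows, each a list of 7 numbers: the shift along the world's x, y, z in mm, then the turn, a rotation vector about the world's x, y, z in degrees, then the finger opening in mm, from 0 to 85.4. In form: [[x, y, z, wx, wy, wz, jaw], ...]. A call has 1 to 8 rows; each row shifts and turns the commanded pose from where the row before left it; what a row does not reach is not made up. A row lasts 1/8 s, in which the tool goes at most 62.5 mm and 10.7 degrees, less where a joint would pass 70% of its speed; a pose out of reach is approached as far as the arm can. A call with a gripper value outside its range is refused whole. The fingers move at their own pace and stop on an object; "grip_force" is the grip in N (left out, the last holds). Time passes only in rows, so rows that do not move let the fingers close. It gives the time, the measured TCP pose, the force and the opening at its end, in the units of the state.
- telemetry.observe(): the state, without advancing time (a new reading comes with each control period).
- vision.grab_frame(name): name is "scene" or "side" or "wrist"; returns the picture (384x512x3 uint8, red, green, blue); there is no depth.
- vision.camera_info(name): a dict with "mtx" (3x3 intrinsics, pixels), "k1" (the pictures are not rectified: a ray, as slopes to the right and down, at radius r is drawn at 1 + k1 r^2 times it, then the intrinsics apply), "rvec" (rotation vector, rad) and "tvec" (3), from world to camera coordinates, as OpenCV has them. Camera axes: x right, y down, z forward; pixel columns grow to the right and rows downward; lengths in m; the calibration is good to about 2 mm. A picture is of the moment at which its call begins: read the wrist's pose just before it. camera_info takes no time and is no camera call; for the wrist camera it gives the pose at the moment of the call.
- workorder.job_done(): hands the job in, once; it reports no verdict.
The state is a dict: "clock": time; "qpos": joint angles; "qd": joint speeds; "joint_efforts": joint torques, N m; "position": TCP position; "tool_rot": TCP orientation; "force": force on the tool from outside, world axes, zero at the start; "moment": the same for the moment, N m; "grip_width": finger opening in m.
Only numpy, scipy, OpenCV 4.12 (cv2) and the standard library are available. Lean on these libraries where they do the work, as an engineer would, in place of code of your own. Each camera call takes 0.05 s, during which the arm holds its last target. There are 200 camera calls.

## Working session

There is one attempt and no reset: what is moved stays moved. The work goes in short steps, Python scripts to look and compute and a tool call to move; the robot and the scene stay as the last step left them, time stands still between calls to the robot, and variables do not carry over. Pictures are saved under pics/ and viewed, about 8 in all and at most 12, crops included, and the job is handed in when it is done.

Besides the shell and the picture viewer there is one more tool, called as name(argument=value, ...) on one line, values as JSON. play_rows: Moves the arm, as the interface text tells. Its arguments: {"type":"object","properties":{"deltas":{"type":"array","items":{"type":"array","items":{"type":"number"}}},"grip_force":{"type":"number"}},"required":["deltas"]}

```bash
mkdir -p pics
cat > h.py <<'E'
import numpy as np, cv2
from workcell import telemetry, vision, workorder
def snap(n,f):
    im=vision.grab_frame(n); cv2.imwrite('pics/'+f,cv2.cvtColor(im,cv2.COLOR_RGB2BGR)); return im
def ray(n,u,v):
    c=vision.camera_info(n);K=np.array(c['mtx'],float);R=cv2.Rodrigues(np.array(c['rvec'],float))[0];t=np.array(c['tvec'],float).ravel()
    p=cv2.undistortPoints(np.array([[[u,v]]],float),K,np.array([c['k1'],0,0,0],float)).ravel()
    return -R.T@t, R.T@np.array([p[0],p[1],1])
def onz(n,u,v,z):
    o,d=ray(n,u,v); return o+d*(z-o[2])/d[2]
def proj(n,P):
    c=vision.camera_info(n)
    return cv2.projectPoints(np.array(P,float).reshape(-1,3),np.array(c['rvec'],float),np.array(c['tvec'],float),np.array(c['mtx'],float),np.array([c['k1'],0,0,0],float))[0].reshape(-1,2)
E
python3 - <<'E'
from h import *
a=snap('scene','a.png');b=snap('side','b.png')
for n in('scene','side','wrist'):
    o,d=ray(n,256,192);print(n,o,d)
print(telemetry.observe())
E
```

```text
scene [0.28574685 0.82745905 0.66732831] [ 0.40375507 -0.61275161 -0.67938482]
side [ 0.42084206 -0.38901422  0.47803996] [ 0.23739892  0.83645717 -0.49395084]
wrist [ 0.24900884 -0.57811103  0.3722604 ] [-0.33645094 -0.07612206 -0.93898535]
{'clock': 0.1, 'qpos': array([ 1.22678761,  0.52189687, -0.03630041,  1.59990515,  0.02122253,
        1.02111959, -0.11280566]), 'qd': array([ 1.02212552e-03, -1.82820147e-03,  2.34727957e-04, -9.82712834e-04,
       -1.02155104e-03, -8.93620273e-05,  1.05754960e-03]), 'joint_efforts': array([ 4.39519194e-03, -9.28482556e+01,  1.98436886e+00, -3.70529008e+01,
        1.81013992e-02,  5.46459312e-03, -4.75850834e-05]), 'position': array([ 0.1688604 , -0.60143334,  0.19663589]), 'tool_rot': array([-1.4666995 ,  1.5698526 ,  1.94867275]), 'force': array([-0.11954448,  0.06147636, -0.42929376]), 'moment': array([-0.00026764,  0.0301631 ,  0.0223957 ]), 'grip_width': 0.08580543469718123}
```

View pics/a.png

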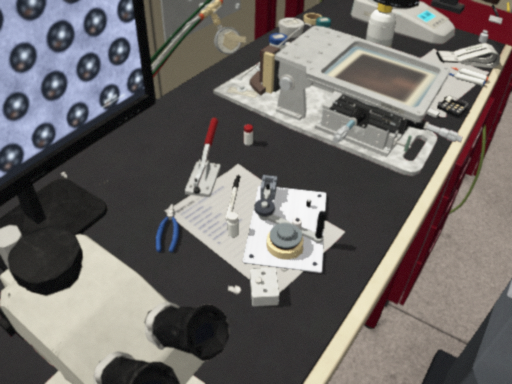

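View pics/b.png

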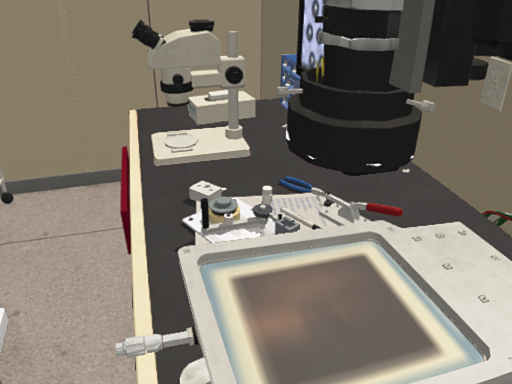

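The scene view shows the unwinder at about (285,228), with the cap near (285,232) and the black post near (320,222). In the side view the post is near (205,212) and the cap near (223,205). I'll zoom in on both.

Run:
```python
from h import *
a=cv2.imread('pics/a.png')[165:315,215:350];b=cv2.imread('pics/b.png')[170:250,175:310]
r=lambda x,s:cv2.resize(x,None,fx=s,fy=s,interpolation=cv2.INTER_CUBIC)
A=r(a,4);B=r(b,4)
C=np.zeros((600,800,3),np.uint8);C[:600,:540]=A
cv2.imwrite('pics/c.png',C[:,:540]);cv2.imwrite('pics/d.png',B)
print(onz('scene',285,228,0.04),onz('scene',320,222,.05))
```

```text
[0.55996552 0.31092532 0.04      ] [0.51068622 0.26887219 0.05      ]
```

View pics/c.png

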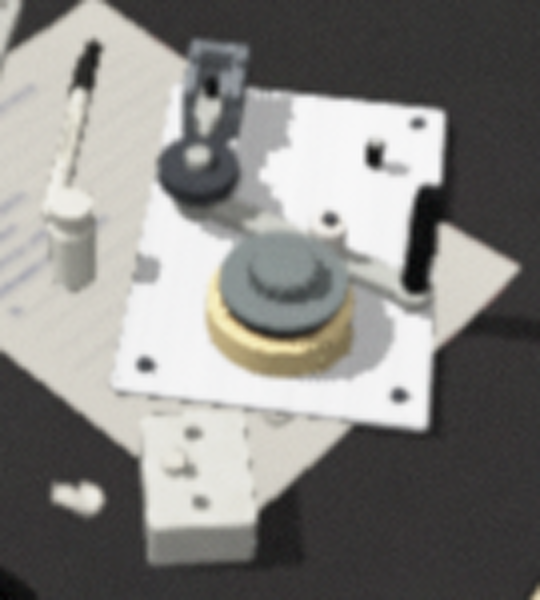

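View pics/d.png

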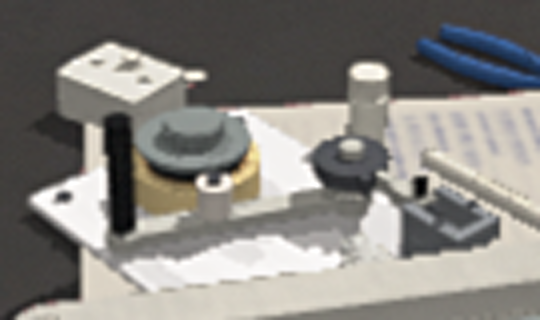

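The crops give these full-image pixels:

| Point | Scene | Side |
|---|---|---|
| Button top | (286.5,230) | (223,201) |
| Post top | (322,212) | (204.5,199) |
| Pivot | (264.5,203.5) | (262.5,206.5) |

The plate corners in the scene crop are (175,85), (446,108), (430,430) and (112,385). Next I'll triangulate.

Run:
```python
from h import *
def tri(a,b):
    o1,d1=ray('scene',*a);o2,d2=ray('side',*b);d1/=np.linalg.norm(d1);d2/=np.linalg.norm(d2)
    s=np.linalg.lstsq(np.c_[d1,-d2],o2-o1,rcond=None)[0];p=o1+d1*s[0];q=o2+d2*s[1];return (p+q)/2,np.linalg.norm(p-q)
S=lambda x,y:(215+x/4-.4,165+y/4-.4)
D=lambda x,y:(175+x/4-.4,170+y/4-.4)
for k,a,b in(('cap',(287,264),(193,126)),('posttop',(430,190),(119,119)),('postbot',(417,288),(122,230)),('pivot',(199,154),(351,146)),('vial',(70,203),(369,72))):print(k,tri(S(*a),D(*b)))
c=[onz('scene',*S(*p),.01) for p in((175,85),(446,108),(430,430),(112,385))]
print(np.array(c)); m=np.mean(c,0);print('mid',m)
print([np.linalg.norm(c[i]-c[(i+1)%4]) for i in range(4)])
ly=(c[0]+c[1]-c[2]-c[3]); print('yaw of plate -y dir',np.degrees(np.arctan2(ly[1],ly[0])))
lx=(c[0]+c[3]-c[1]-c[2]); print('x dir',np.degrees(np.arctan2(lx[1],lx[0])))
for n,p,z in(('pivot',(199,154),.048),('cap',(287,264),.0505),('posttop',(430,190),.085),('postbot',(417,288),.025),('block',(197,470),.034)):print(n,onz('scene',*S(*p),z))
```

```text
cap (array([0.55191926, 0.32086816, 0.04733662]), np.float64(0.001017399574750646))
posttop (array([0.50802632, 0.27560182, 0.0837845 ]), np.float64(0.0018058759948913923))
postbot (array([0.50605082, 0.27648715, 0.02047205]), np.float64(0.0021368053584677324))
pivot (array([0.62474781, 0.28354361, 0.0462017 ]), np.float64(0.0011535224858599444))
vial (array([0.65366226, 0.34853223, 0.0495527 ]), np.float64(0.0014086080619627888))
[[0.68318564 0.2159178  0.01      ]
 [0.55729407 0.14742018 0.01      ]
 [0.46246388 0.33871785 0.01      ]
 [0.59273578 0.3992242  0.01      ]]
mid [0.57391984 0.27532001 0.01      ]
[np.float64(0.14331996355226048), np.float64(0.21351244808668898), np.float64(0.14363768963257104), np.float64(0.2044074747897108)]
yaw of plate -y dir -63.68289257875564
x dir 26.7298329748388
pivot [0.62311179 0.28533534 0.048     ]
cap [0.5500115  0.32357874 0.0505    ]
posttop [0.50660236 0.27696228 0.085     ]
postbot [0.50339216 0.28052338 0.025     ]
block [0.5261688  0.43123519 0.034     ]
```

Run:
```python
from h import *
for t,n,u,v,z in(('tableedge','scene',440,185,0),('edge2','scene',330,345,0),('stage corner','scene',415,168,0),('knob','scene',460,137,.08),('frame nearR','scene',447,75,.12),('frame left near','scene',402,120,.12),('frame far left','scene',285,45,.12),('bottle','scene',380,40,.05),('box','scene',440,30,.05),('blackcyl','side',350,165,0),('eyepiece','scene',190,330,.2),('frame side TL','side',182,270,.1),('knob','side',150,343,.08),('base left','scene',220,90,0)):
    print(t,onz(n,u,v,z).round(3))
snap('wrist','w0.png')
```

```text
tableedge [ 0.36  -0.035  0.   ]
edge2 [0.383 0.453 0.   ]
stage corner [ 0.429 -0.057  0.   ]
knob [ 0.363 -0.124  0.08 ]
frame nearR [ 0.463 -0.32   0.12 ]
frame left near [ 0.484 -0.04   0.12 ]
frame far left [ 0.88  -0.197  0.12 ]
bottle [ 0.736 -0.557  0.05 ]
box [ 0.602 -0.792  0.05 ]
blackcyl [0.935 0.499 0.   ]
eyepiece [0.494 0.64  0.2  ]
frame side TL [0.443 0.064 0.1  ]
knob [ 0.39  -0.038  0.08 ]
base left [ 1.002 -0.062  0.   ]
```

View pics/w0.png

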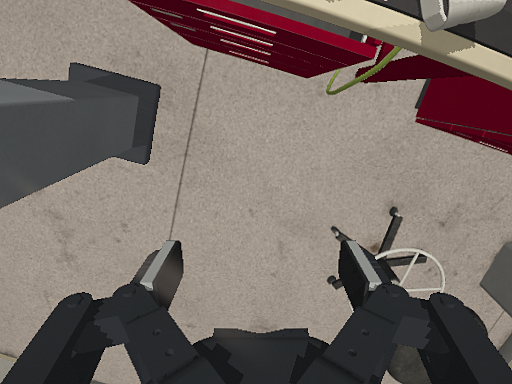

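```bash
cat >> h.py <<'E'
from scipy.spatial.transform import Rotation as Ro
def st():
    s=telemetry.observe();R=Ro.from_euler('xyz',s['tool_rot']).as_matrix()
    print('t',round(s['clock'],2),'pos',(s['position']*1000).round(1),'x',R[:,0].round(3),'y',R[:,1].round(3),'yaw_y',np.degrees(np.arctan2(R[1,1],R[0,1])).round(1),'F',s['force'].round(1),'q',s['qpos'].round(2),'w',s['grip_width'].round(4))
E
python3 -c "
from h import *
st()"
```

```text
Traceback (most recent call last):
  File "h.py", line 17, in st
    print('t',round(s['clock'],2),'pos',(s['position']*1000).round(1),'x',R[:,0].round(3),'y',R[:,1].round(3),'yaw_y',np.degrees(np.arctan2(R[1,1],R[0,1])).round(1),'F',s['force'].round(1),'q',s['qpos'].round(2),'w',s['grip_width'].round(4))
                                                                                                                                                                                                                        ^^^^^^^^^^^^^^^^^^^^^
AttributeError: 'float' object has no attribute 'round'
```

play_rows(deltas=[[0, 15, 50, 0, 0, 0, 0], [5, 30, 50, 0, 0, 0, 0], [20, 45, 30, 0, 0, 10, 0], [30, 45, 0, 0, 0, 10, 0], [30, 45, 0, 0, 0, 10, 0], [30, 45, 0, 0, 0, 10, 0]])

```text
clock: 0.9
position: [0.2846, -0.3751, 0.3272]
tool_rot: [0.319, 1.57, -1.845]
force: [1.0, -0.3, -0.6]
grip_width: 0.0002
```

```bash
python3 -c "
from h import *
st()"
```

```text
Traceback (most recent call last):
  File "h.py", line 17, in st
    print('t',round(s['clock'],2),'pos',(s['position']*1000).round(1),'x',R[:,0].round(3),'y',R[:,1].round(3),'yaw_y',np.degrees(np.arctan2(R[1,1],R[0,1])).round(1),'F',s['force'].round(1),'q',s['qpos'].round(2),'w',s['grip_width'].round(4))
                                                                                                                                                                                                                        ^^^^^^^^^^^^^^^^^^^^^
AttributeError: 'float' object has no attribute 'round'
```

```bash
sed -i "s/,'w',s\['grip_width'\].round(4)/,'w',round(s['grip_width'],4)/" h.py; python3 -c "
from h import *
st()"
```

```text
t 0.9 pos [ 284.6 -375.1  327.2] x [-0. -0. -1.] y [ 0.829 -0.559  0.   ] yaw_y -34.0 F [ 1.  -0.3 -0.6] q [ 1.03  0.15 -0.26  1.79  0.04  1.2   0.16] w 0.0002
```

play_rows(deltas=[[30, 45, 0, 0, 0, 10, 0], [30, 45, 0, 0, 0, 10, 0], [25, 45, 0, 0, 0, 10, 0], [20, 50, 0, 0, 0, 10, 0], [20, 55, 0, 0, 0, 10, 0], [20, 55, 0, 0, 0, 10, 0], [20, 55, 0, 0, 0, 10, 0], [0, 0, 0, 0, 0, 0, 0]])

```text
clock: 1.9
position: [0.4496, -0.0229, 0.3271]
tool_rot: [2.289, 1.569, 1.349]
force: [-0.3, -1.9, -0.4]
grip_width: 0.0002
```

```bash
python3 -c "
from h import *
st()"
```

```text
t 1.9 pos [449.6 -22.9 327.1] x [ 0.     0.001 -1.   ] y [0.807 0.59  0.001] yaw_y 36.2 F [-0.3 -1.9 -0.4] q [ 0.56  0.16 -0.72  1.82  0.11  1.2   0.44] w 0.0002
```

play_rows(deltas=[[15, 55, 0, 0, 0, 10, 0], [15, 55, 0, 0, 0, 10, 0], [15, 55, -10, 0, 0, 10, 0], [15, 55, -20, 0, 0, 10, 0], [15, 50, -35, 0, 0, 4, 0], [15, 45, -50, 0, 0, 0, 0], [10, 10, -50, 0, 0, 0, 0], [0, 0, 0, 0, 0, 0, 0]])

```text
clock: 2.9
position: [0.5462, 0.2927, 0.1634]
tool_rot: [-2.484, 1.565, -2.664]
force: [-1.5, 0.4, 0.4]
grip_width: -0.0004
```

```bash
python3 -c "
from h import *
st();im=snap('wrist','w1.png')
cv2.imwrite('pics/w1b.png',cv2.resize(cv2.imread('pics/w1.png'),(800,600)))
print(proj('wrist',[[.551,.3225,.0475],[.507,.277,.085],[.624,.285,.048]]))"
```

```text
t 2.9 pos [546.2 292.7 163.4] x [-0.005 -0.003 -1.   ] y [ 0.179  0.984 -0.004] yaw_y 79.7 F [-1.5  0.4  0.4] q [-0.06  0.67 -0.82  1.61  0.53  1.1   0.37] w -0.0004
[[286.77536664 171.02938015]
 [235.21197267 145.76678399]
 [264.94551164 234.48324092]]
```

View pics/w1b.png

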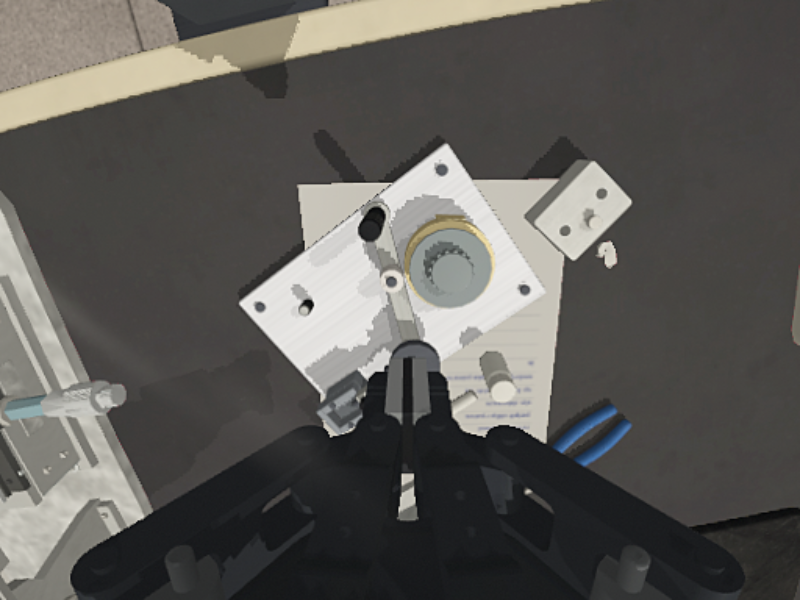

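The wrist view has the button top at about (290.2,173.6) and the post top near (236.5,145). Both are within 4 px of the prediction.

```bash
python3 -c "
from h import *
print(onz('wrist',290.2,173.6,.0475),onz('wrist',290.2,173.6,.0505),onz('wrist',236.5,145,.085))"
```

```text
[0.55460571 0.32579247 0.0475    ] [0.55368832 0.32562245 0.0505    ] [0.50651096 0.27833723 0.085     ]
```

play_rows(deltas=[[7, 31, -40, 0, 0, 0, 0], [0, 0, -40, 0, 0, 0, 0], [0, 0, -15, 0, 0, 0, 0], [0, 0, 0, 0, 0, 0, 0]])

```text
clock: 3.45
position: [0.5552, 0.3241, 0.0733]
tool_rot: [0.168, 1.57, -0.014]
force: [0.3, 1.3, 0.0]
grip_width: -0.0
```

```bash
python3 -c "
from h import *
st()"
```

```text
t 3.45 pos [555.2 324.1  73.3] x [ 0.001 -0.    -1.   ] y [0.18  0.984 0.   ] yaw_y 79.6 F [0.3 1.3 0. ] q [-0.15  0.8  -0.75  1.62  0.63  0.98  0.27] w -0.0
```

Good; I'll press down gently.

play_rows(deltas=[[-2, 0, -10, 0, 0, 0, 0], [0, 0, -8, 0, 0, 0, 0], [0, 0, -5, 0, 0, 0, 0], [0, 0, -3, 0, 0, 0, 0], [0, 0, -2, 0, 0, 0, 0], [0, 0, -2, 0, 0, 0, 0]])

```text
clock: 4.2
position: [0.5525, 0.3249, 0.0419]
tool_rot: [0.836, 1.571, 0.656]
force: [0.1, 0.0, 0.4]
grip_width: -0.0001
```

play_rows(deltas=[[0, 0, -1.5, 0, 0, 0, 0]])

```text
clock: 4.32
position: [0.5525, 0.3249, 0.0404]
tool_rot: [0.617, 1.571, 0.437]
force: [0.1, 0.3, 0.5]
grip_width: -0.0002
```

```bash
python3 -c "
from h import *
st();snap('wrist','w2.png');s=snap('side','s2.png')
A=cv2.resize(cv2.imread('pics/w2.png')[60:330,150:420],(600,600),interpolation=cv2.INTER_CUBIC)
cv2.imwrite('pics/w2b.png',A);cv2.imwrite('pics/s2b.png',cv2.resize(cv2.imread('pics/s2.png')[130:260,160:320],None,fx=4,fy=4,interpolation=cv2.INTER_CUBIC))"
```

```text
t 4.33 pos [552.5 324.9  40.4] x [ 0.  0. -1.] y [0.179 0.984 0.   ] yaw_y 79.7 F [0.1 0.3 0.5] q [-0.17  0.84 -0.73  1.64  0.67  0.92  0.25] w -0.0002
```

View pics/s2b.png

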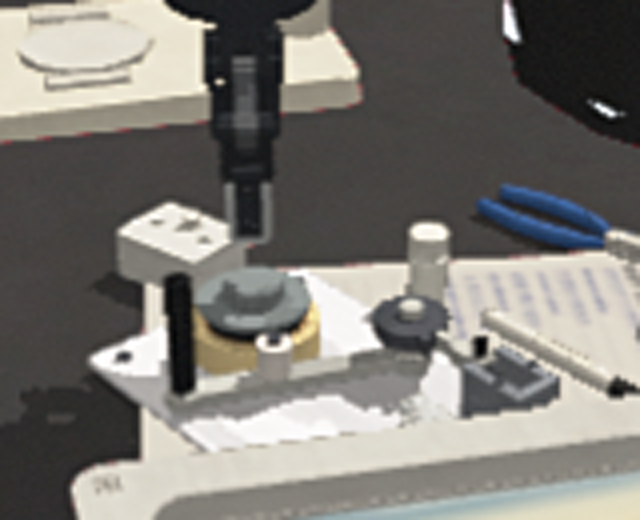

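```bash
python3 -c "
from h import *
P=[[.5525,.325,.0404],[.5525,.325,.0604],[.5525,.345,.0404],[.551,.3225,.0475]]
print(proj('side',P));snap('scene','c2.png')
print(proj('scene',P));print(proj('wrist',P))
A=cv2.imread('pics/c2.png')[150:300,210:360];B=cv2.imread('pics/w2b.png')
cv2.imwrite('pics/e.png',np.hstack([cv2.resize(A,(400,400),interpolation=2),cv2.resize(B,(400,400))]))"
```

```text
[[222.60640836 203.0770842 ]
 [222.30270793 194.63634656]
 [220.69727729 198.29334736]
 [222.02175525 200.80494554]]
[[284.40899785 234.2388421 ]
 [285.11514278 226.7413547 ]
 [278.50481125 241.01415382]
 [286.09028578 231.12720094]]
[[259.65283573 218.8531638 ]
 [259.58525844 232.61860677]
 [287.89903995 214.14411339]
 [255.58546259 222.05702381]]
```

View pics/e.png

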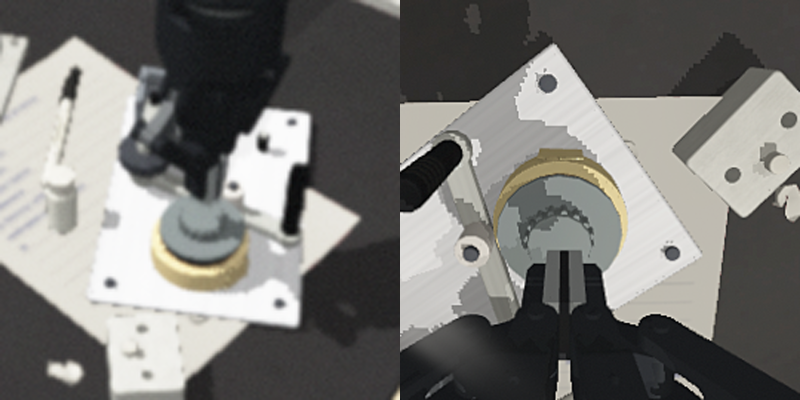

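Reported TCP z is 40 mm, but the pictures put the fingertips about 25 mm higher, clear of the cap, and the force is about 0. I'll trust the cameras and force here and descend with care.

play_rows(deltas=[[0, 0, -4, 0, 0, 0, 0], [0, 0, -4, 0, 0, 0, 0], [0, 0, -4, 0, 0, 0, 0]])

```text
clock: 4.85
position: [0.5524, 0.3248, 0.0281]
tool_rot: [-2.369, 1.571, -2.549]
force: [0.5, -0.4, -0.3]
grip_width: -0.0003
```

play_rows(deltas=[[0, 0, -2, 0, 0, 0, 0], [0, 0, -2, 0, 0, 0, 0]])

```text
clock: 5.1
position: [0.5525, 0.3249, 0.0243]
tool_rot: [2.79, 1.571, 2.61]
force: [-0.2, -0.1, 0.8]
grip_width: 0.0006
```

play_rows(deltas=[[0, 0, -2, 0, 0, 0, 0]])

```text
clock: 5.22
position: [0.5525, 0.3248, 0.0224]
tool_rot: [0.315, 1.571, 0.135]
force: [-0.4, 0.8, -0.4]
grip_width: 0.0001
```

play_rows(deltas=[[0, 0, -2, 0, 0, 0, 0]])

```text
clock: 5.35
position: [0.5525, 0.3248, 0.0204]
tool_rot: [0.385, 1.571, 0.205]
force: [0.2, 0.2, 0.3]
grip_width: 0.0004
```

play_rows(deltas=[[0, 0, -2, 0, 0, 0, 0]])

```text
clock: 5.48
position: [0.5525, 0.3248, 0.0184]
tool_rot: [0.639, 1.571, 0.459]
force: [-0.3, 0.3, 0.6]
grip_width: -0.0004
```

play_rows(deltas=[[0, 0, -2, 0, 0, 0, 0]])

```text
clock: 5.6
position: [0.5525, 0.3248, 0.0164]
tool_rot: [-0.155, 1.571, -0.335]
force: [-1.6, -2.5, 5.0]
grip_width: 0.0
```

Contact shows at 5 N, so the cap is sliding. I'll continue to the hard stop.

play_rows(deltas=[[0, 0, -2, 0, 0, 0, 0]])

```text
clock: 5.72
position: [0.5525, 0.3248, 0.0145]
tool_rot: [0.132, 1.571, -0.048]
force: [-1.5, -0.5, 4.8]
grip_width: 0.0003
```

play_rows(deltas=[[0, 0, -2, 0, 0, 0, 0]])

```text
clock: 5.85
position: [0.5525, 0.3248, 0.0125]
tool_rot: [0.064, 1.571, -0.116]
force: [-1.4, -1.2, 4.3]
grip_width: -0.0
```

play_rows(deltas=[[0, 0, -1, 0, 0, 0, 0]])

```text
clock: 5.98
position: [0.5525, 0.3249, 0.0114]
tool_rot: [0.338, 1.571, 0.158]
force: [-1.0, -0.4, 4.9]
grip_width: 0.0002
```

play_rows(deltas=[[0, 0, -1, 0, 0, 0, 0]])

```text
clock: 6.1
position: [0.5525, 0.3248, 0.0104]
tool_rot: [0.86, 1.571, 0.68]
force: [-1.2, -1.4, 4.8]
grip_width: 0.0
```

play_rows(deltas=[[0, 0, -1, 0, 0, 0, 0]])

```text
clock: 6.22
position: [0.5525, 0.3248, 0.0094]
tool_rot: [0.058, 1.571, -0.122]
force: [-1.0, -0.3, 6.0]
grip_width: -0.0002
```

play_rows(deltas=[[0, 0, -1, 0, 0, 0, 0]])

```text
clock: 6.35
position: [0.5526, 0.3249, 0.0092]
tool_rot: [0.023, 1.57, -0.157]
force: [-7.3, -7.3, 27.5]
grip_width: 0.0001
```

play_rows(deltas=[[0, 0, -1, 0, 0, 0, 0]])

```text
clock: 6.48
position: [0.5527, 0.325, 0.0091]
tool_rot: [0.007, 1.57, -0.173]
force: [-10.6, -8.9, 41.4]
grip_width: 0.0001
```

play_rows(deltas=[[0, 0, -1, 0, 0, 0, 0]])

```text
clock: 6.6
position: [0.5528, 0.3251, 0.0089]
tool_rot: [-0.022, 1.569, -0.202]
force: [-13.9, -13.1, 56.6]
grip_width: -0.0001
```

Hard stop: z stalled while the force rose to 57 N after 8 mm of travel. I'll lift and check.

play_rows(deltas=[[0, 0, 10, 0, 0, 0, 0], [0, 0, 40, 0, 0, 0, 0], [10, -20, 40, 0, 0, 0, 0], [0, -40, 30, 0, 0, 0, 80], [0, -30, 0, 0, 0, 0, 80], [0, 0, 0, 0, 0, 0, 80]])

```text
clock: 7.35
position: [0.5632, 0.232, 0.1264]
tool_rot: [-1.093, 1.569, -1.276]
force: [0.1, 0.9, -0.3]
grip_width: 0.0546
```

```bash
python3 -c "
from h import *
st();snap('wrist','w3.png');snap('side','s3.png');snap('scene','c3.png')
A=cv2.resize(cv2.imread('pics/s3.png')[160:260,170:303],(800,600),interpolation=2)
B=cv2.resize(cv2.imread('pics/w3.png'),(400,300));A[300:,400:]=B;cv2.imwrite('pics/f.png',A)
C=cv2.imread('pics/s3.png')[160:260,170:303]
cv2.imwrite('pics/f.png',np.vstack([cv2.resize(C[:60],(800,360),interpolation=2),np.hstack([cv2.resize(cv2.imread('pics/w3.png')[0:308],(400,240)),cv2.resize(cv2.imread('pics/b.png')[170:220,175:258],(400,240),interpolation=2)])]))
print(proj('side',[.5525,.3245,.0435]),proj('side',[.5525,.3245,.0515]))"
```

```text
t 7.35 pos [563.2 232.  126.4] x [ 0.    -0.001 -1.   ] y [ 0.182  0.983 -0.001] yaw_y 79.5 F [ 0.1  0.9 -0.3] q [ 0.04  0.69 -0.8   1.68  0.57  1.02  0.43] w 0.0546
[[222.60833998 201.90345393]] [[222.48721092 198.53771617]]
```

View pics/f.png

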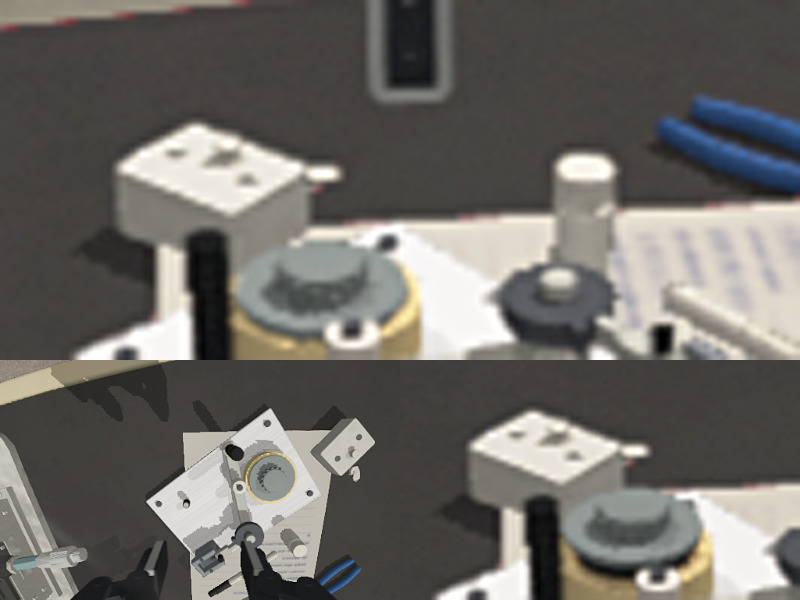

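The cap now sits flush: the dark gap under the flange is gone, and the bystanders are unmoved. Next I'll move over the post with the jaw axis along the arm's tangent.

play_rows(deltas=[[-28, 23, 0, 0, 0, 7, 60], [-28, 23, 0, 0, 0, 7, 60], [0, 0, 0, 0, 0, 0, 60]])

```text
clock: 7.88
position: [0.5041, 0.2839, 0.1265]
tool_rot: [2.165, 1.569, 2.236]
force: [0.6, 1.0, -0.7]
grip_width: 0.0595
```

```bash
python3 -c "
from h import *
st();snap('scene','c4.png');snap('side','s4.png')
cv2.imwrite('pics/g.png',np.hstack([cv2.resize(cv2.imread('pics/c4.png')[150:300,250:400],(400,400),interpolation=2),cv2.resize(cv2.imread('pics/s4.png')[130:260,140:270],(400,400),interpolation=2)]))"
```

```text
t 7.88 pos [504.1 283.9 126.5] x [-0.001  0.001 -1.   ] y [-0.071  0.997  0.001] yaw_y 94.1 F [ 0.6  1.  -0.7] q [-0.02  0.67 -0.87  1.76  0.6   1.    0.51] w 0.0595
```

View pics/g.png

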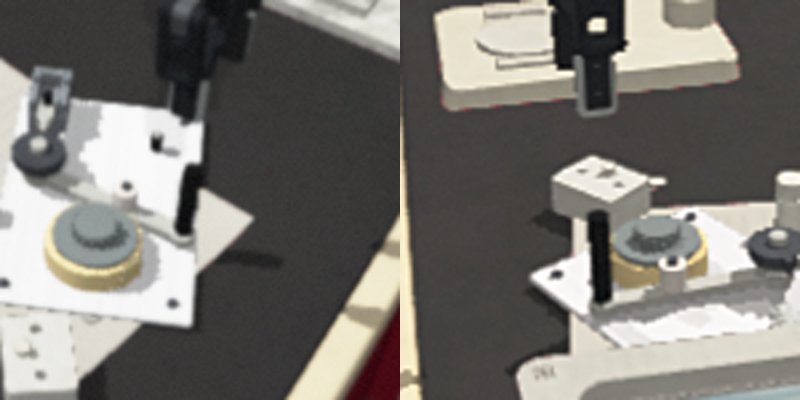

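In the side view the finger is lined up in x with the post. I'll shift (+2,-6), descend and close.

play_rows(deltas=[[2, -6, -40, 0, 0, 0, 60], [0, 0, -35, 0, 0, 0, 60], [0, 0, -12, 0, 0, 0, 60], [0, 0, -10, 0, 0, 0, 60], [0, 0, 0, 0, 0, 0, 60]])

```text
clock: 8.6
position: [0.5087, 0.275, 0.0297]
tool_rot: [0.456, 1.571, 0.52]
force: [0.0, 0.5, 0.2]
grip_width: 0.06
```

```bash
python3 -c "
from h import *
st();snap('scene','c5.png');snap('side','s5.png')
cv2.imwrite('pics/h.png',np.hstack([cv2.resize(cv2.imread('pics/c5.png')[150:300,250:400],(400,400),interpolation=2),cv2.resize(cv2.imread('pics/s5.png')[130:260,140:270],(400,400),interpolation=2)]))"
```

```text
t 8.6 pos [508.7 275.   29.7] x [ 0.  0. -1.] y [-0.064  0.998  0.   ] yaw_y 93.7 F [0.  0.5 0.2] q [-0.07  0.8  -0.77  1.82  0.74  0.84  0.42] w 0.06
```

View pics/h.png

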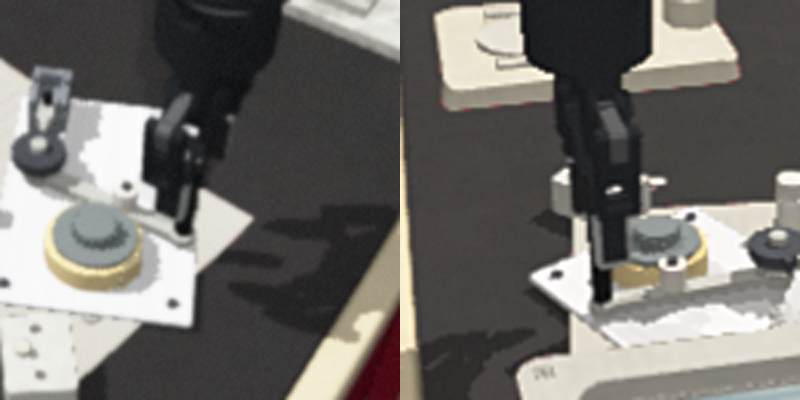

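```bash
python3 -c "
from h import *
o,d=ray('side',209,215);print([o+d*(y-o[1])/d[1] for y in(.24,.245)])
print(proj('side',[[.5085,.242,.05],[.507,.277,.085],[.507,.277,.025]]))"
```

```text
[array([0.51088046, 0.24      , 0.07107846]), array([0.51159617, 0.245     , 0.06784355])]
[[208.09492638 224.19269318]
 [203.2143025  198.69450385]
 [204.90685118 225.18593081]]
```

The fingertip is at x≈0.511 and z≈0.069, straddling the post. I'll shift -3 mm in x, go 8 mm lower and close.

play_rows(deltas=[[-3, 0, -4, 0, 0, 0, 60], [0, 0, -4, 0, 0, 0, 40], [0, 0, 0, 0, 0, 0, 25], [0, 0, 0, 0, 0, 0, 18]], grip_force=40)

```text
clock: 9.2
position: [0.5055, 0.2749, 0.0215]
tool_rot: [0.292, 1.571, 0.356]
force: [-0.7, 0.5, 0.4]
grip_width: 0.018
```

play_rows(deltas=[[0, 0, 0, 0, 0, 0, 8], [0, 0, 0, 0, 0, 0, 8], [0, 0, 0, 0, 0, 0, 8]], grip_force=40)

```text
clock: 9.57
position: [0.5055, 0.2752, 0.0216]
tool_rot: [1.285, 1.57, 1.35]
force: [-1.4, 2.1, 1.9]
grip_width: 0.0128
```

Gripped, at 12.8 mm opening. I'll swing along the arc, turning with it.

play_rows(deltas=[[1.1, -9.4, 0, 0, 0, 4.6, 8], [1.9, -9.3, 0, 0, 0, 4.6, 8], [2.6, -9.1, 0, 0, 0, 4.6, 8], [3.3, -8.9, 0, 0, 0, 4.6, 8]])

```text
clock: 10.07
position: [0.5123, 0.2412, 0.0214]
tool_rot: [1.656, 1.565, 2.046]
force: [-13.0, 25.7, -8.6]
grip_width: 0.0124
```

play_rows(deltas=[[4.0, -8.6, 0, 0, 0, 4.6, 8], [4.7, -8.2, 0, 0, 0, 4.6, 8], [5.4, -7.8, 0, 0, 0, 4.6, 8], [6.0, -7.4, 0, 0, 0, 4.6, 8], [0, 0, 0, 0, 0, 0, 8]])

```text
clock: 10.7
position: [0.5331, 0.2054, 0.0206]
tool_rot: [2.725, 1.568, -2.85]
force: [-7.4, 1.7, -3.8]
grip_width: 0.0126
```

```bash
python3 -c "
from h import *
st();snap('scene','c6.png');snap('side','s6.png')
cv2.imwrite('pics/i.png',np.hstack([cv2.resize(cv2.imread('pics/c6.png')[150:300,220:370],(400,400),interpolation=2),cv2.resize(cv2.imread('pics/s6.png')[140:270,160:290],(400,400),interpolation=2)]))"
```

```text
t 10.7 pos [533.1 205.4  20.6] x [-0.003 -0.001 -1.   ] y [-0.65   0.76   0.001] yaw_y 130.6 F [-7.4  1.7 -3.8] q [ 0.13  0.86 -0.9   1.83  0.86  0.9   1.09] w 0.0126
```

View pics/i.png

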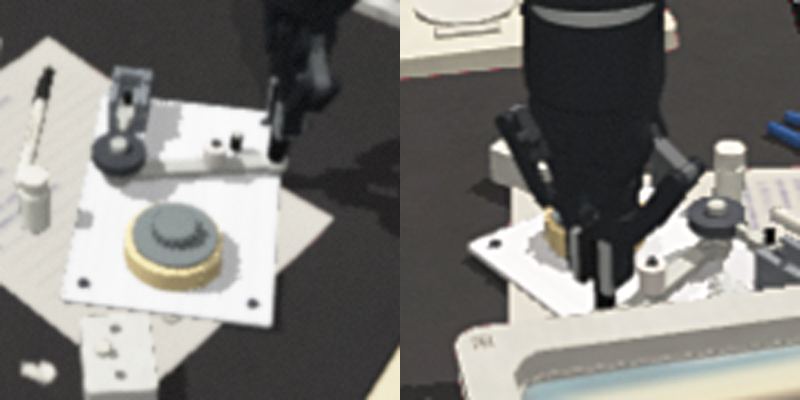

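The arm is swung about 0.64 rad, close to the stop pin, and the fingers still hold the post. I'll check that it stays steady, then hand in.

play_rows(deltas=[[0, 0, 0, 0, 0, 0, 8], [0, 0, 0, 0, 0, 0, 8], [0, 0, 0, 0, 0, 0, 8], [0, 0, 0, 0, 0, 0, 8]])

```text
clock: 11.3
position: [0.5329, 0.2056, 0.0206]
tool_rot: [2.828, 1.568, -2.748]
force: [-7.7, 2.0, -5.4]
grip_width: 0.0131
```

```bash
python3 -c "
from h import *
st();workorder.job_done()"
```

```text
t 11.3 pos [532.9 205.6  20.6] x [-0.003 -0.001 -1.   ] y [-0.65   0.76   0.001] yaw_y 130.5 F [-7.7  2.  -5.4] q [ 0.13  0.86 -0.9   1.83  0.86  0.9   1.09] w 0.0131
the job is handed in; nothing more can be done
```

The job is handed in at 11.3 s: the cap is pressed home and the gripper is still holding the tensioner arm back past its click. No verdict was reported.

- **Cap:** I pressed it with the shut fingers. It slid about 8 mm at roughly 5 N, then met a hard stop, with force rising to 57 N and no further travel. The side picture afterwards shows the flange flush on the roll.
- **Tensioner arm:** I gripped the post with a 40 N grip setting and swung it along its arc. By the gripper position it is at about 0.64 rad, and the picture shows the arm close to its stop pin. Position, opening (13 mm) and force stayed steady over the last 0.5 s.
- **Bystanders:** The block, vial and marker look unmoved by eye in the last scene picture; I did not measure them.
- **Disagreement:** The reported tool height did not match the cameras and contact. The real fingertips sat about 25–34 mm higher than the reported z. I went by the pictures and the force reading instead.

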